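# Press a biscuit tin's lid home in the clamp press and crate the tin

### The arm

A 7-joint arm with a two-finger parallel gripper is mounted at the origin on the work surface. World frame = base frame: x ahead of the robot, y to its left, z up, the work surface at z = 0. Lengths are in m, angles in rad, forces in N, time in s.
With the tool pointing down it reaches from about 0.4 to 0.85 m from the base axis. Payload 10.4 kg.
Tool frame: the origin (TCP) lies between the finger pads; the fingertips stand ahead of it and the grasp point (between the pads) lies 3 mm ahead of it (r.tips_ahead is the z of the fingertips in the tool frame, in m); z points along the fingers, y is the line along which they close (so a half turn about z gives the same grasp; the last joint's range is limited). The gripper opens to 87 mm and grips with 3 to 60 N. Pads are 19 mm wide; open, the fingers measure 117 mm over their backs; the gripper's body (75 mm by 190 mm) begins 51 mm behind the grasp point.
Start: joints at [-1.272, 0.332, -0.065, 1.46, 0.022, 1.35, -0.088], TCP at [0.198, 0.593, 0.245] pointing down, gripper open.
Joint ranges: [-2.6, 2.6], [-0.5, 2.12], [-1.47, 1.34], [0.16, 2.42], [-1.27, 4.41], [0.06, 2.06], [-2.6, 2.6]. Speed limits (rad/s): [2.22, 2.22, 2.79, 2.79, 3.14, 3.14, 3.14].

### API

Orientations are given as a unit quaternion [x, y, z, w].
In Python, from bench import telemetry, camera, get_calibration, r gives the robot as it stands.
- The arm moves only by the tool drive_tool, never from a script. Its argument "series" is one flat list of numbers, 7 for each row, row after row: the turn, a rotation vector about the tool's x, y, z in units of 5 degrees (1.0 is 5 degrees), then the shift along the tool's x, y, z in units of 40 mm (1.0 is 40 mm), then the opening, from -1 (shut) to 1 (fully open). A call has 1 to 10 rows; each row is the pose to reach, as a shift and turn from the pose commanded when the call began, along the tool's axes at that moment; what a row does not reach only later rows make up. A row lasts 1/12 s, in which the tool goes at most 41.7 mm and 7.16 degrees, less where a joint would pass 70% of its speed; a pose out of reach is approached as far as the arm can. A call with a gripper value outside its range is refused whole. The fingers move at their own pace and stop on an object; "grip_force" is the grip in N (left out, the last holds). Time passes only in rows, so rows that repeat a pose let the fingers close. It gives the time, the measured TCP pose, the force, the opening and the grip force at its end, in the units of the state.
- telemetry.read_state(): the state, without advancing time (a new reading comes with each control period).
- camera(name): name is "side" or "top" or "wrist"; returns the picture (420x560x3 uint8, red, green, blue); there is no depth.
- get_calibration(name): a dict with "fovy" (degrees; the focal length in pixels is half the picture's height over the tangent of half this angle, whatever the lens; pixels are square), "cx", "cy" (the principal point, pixels), "xyz" and "rotation" of the camera in the world. Camera axes: x right, y up, looking along -z (the intrinsics and any distortion apply to the point x, -y, -z); pixel columns grow to the right and rows downward; lengths in m; the calibration is good to about 2 mm. A picture is of the moment at which its call begins: read the wrist's pose just before it. get_calibration takes no time and is no camera call; for the wrist camera it gives the pose at the moment of the call.
- r.close_job(): hands the job in; it is judged then, once.
The state is a dict: "time": time; "joint_positions": joint angles; "joint_vel": joint speeds; "joint_torque": joint torques, N m; "ee_pos": TCP position; "eef_rot": TCP orientation; "ft_force": force on the tool from outside, world axes, zero at the start; "torque": the same for the moment, N m; "width": finger opening in m; "grip_force": force on a finger pad.
Only numpy, scipy, OpenCV 4.12 (cv2) and the standard library are available. Lean on these libraries where they do the work, as an engineer would, in place of code of your own. Each camera call takes 0.05 s, during which the arm holds its last target. There are 200 camera calls.

### The job

The lid of the blue biscuit tin on the wooden board is only perched on it: carry the tin by its blue body, without gripping or pushing the loose lid, and stand it in the ring of the lid press. Swing the red-handled clamp over onto the lid until it is pressed fully home, swing the clamp back fully open, then set the closed tin upright, without dropping it, in the empty crate pocket (cork disc on its floor); the pocket leaves no room for fingers beside the tin, so take it by its lid knob. Leave the other tins, the brush and the jar where they are.

Things in the scene. Friction and masses are not known exactly. Their poses are not given: they have to be found in the camera images.
- tin_mid (a point): Centre of the body of the loose blue tin to be closed: upright cylinder 56 mm in diameter, 48 mm tall without its lid, white paper band; on its axis, 24 mm above its underside, z up. About 0.25 kg with lid. Its top carries the lid, a steel disc 52 mm in diameter, 6 mm thick; perched, a 7 mm gap (orange plug showing) is left under the disc; home, the disc lies on the tin.
- board: Wooden board, 140 mm square, 12 mm thick, fixed on the table, on which the tin to be closed stands at the start; origin at the centre of its underside.
- lid_knob (a point): Centre of the dark wooden knob on that tin's lid: upright cylinder 28 mm in diameter, 22 mm tall; 11 mm above the disc and 11 mm below the knob's flat top. With the lid perched it is 48 mm above tin_mid, with the lid home 41 mm above it.
- lid (a joint): How far that lid is pressed in: 0 = perched (start), 0.007 m = fully home. A tight sliding fit: about 9 N, down or up, moves it, and it stays where it is left; so it must be pressed all the way, and the closed tin can be carried by the knob.
- nest (a point): Centre of the round nest's floor in the lid press (fixed to the table), 12 mm above the table; the tin's underside rests here. A low aluminium ring, 62 mm inner and 72 mm outer diameter, 6 mm high above that floor, on a grey plate 220 x 100 mm. Its x axis points level from the clamp's pivot to the nest (pivot 110 mm away, at -x), y along the hinge axis, z up.
- clamp_pivot (a point): Hinge point of the clamp, 88 mm above the table, between two steel cheeks, 38 mm wide overall, that reach 102 mm above the table. Axes as the nest: x level towards the nest, y along the hinge axis. Handle and pressing arm are one piece and swing in this x-z plane. Open, the arm stands about upright over the pivot, up to 215 mm above the table.
- clamp_grip (a point): Middle of the red handle grip: round bar 18 mm thick, 80 mm long, pointing out from the pivot; on its axis, 120 mm from the pivot, the free end 34 mm further out. Open: behind the pivot (away from the nest), 12 degrees below level, 64 mm above the table. Closed: 10 degrees short of upright, 206 mm up, the arm's 24 mm rubber pad on the knob. Between, it circles over behind the pivot.
- clamp (a joint): Clamp angle, rad: 0 = fully open (start), 1.60 = closed stop; on a tin with its lid home the pad stops it at about 1.59. Over-centre spring: from either end about 5 N at the red grip starts it; past the middle (about 0.8) it springs to the other end by itself. Pressing a perched lid home takes about 4 N of extra push at the grip over the last 0.06 rad.
- pocket_floor (a point): Centre of the floor of the wooden crate's empty pocket, marked by a flat cork disc, 5 mm above the table. Three pockets in a row, each 68 mm square inside, 73 mm apart along this point's x axis; walls 5 mm thick, top 40 mm above the table; crate fixed. The other two hold closed tins of the same kind; which one is empty varies.
- done_a_mid (a point): Centre of the body of a closed tin in the crate (same sizes, lid home, knob centre 41 mm above this point): leave it there.
- done_b_mid (a point): Centre of the body of the other closed tin in the crate: leave it there.
- brush_grip (a point): Grip of a pastry brush lying on the table, about 20 mm high: leave it there.
- jar: Amber jar with a steel cap standing on the table, 60 mm in diameter and 85 mm tall, origin at its underside: leave it there.

How it is judged:
On the way, in this order (a step that is already met when the one before it is completed fails the run):
1. the tin stands in the nest, let go, with its lid still perched (horizontal distance between tin_mid and nest below 0.006 m and z of tin_mid in the frame of nest below 0.027 m and angle between tin_mid's own z axis and vertical below 0.06 rad and value of joint lid below 0.002 m and contact force between the fingers and tin below 0.1 N and value of joint clamp below 0.5 rad), for 0.1 s.
2. the clamp is swung over onto the lid and the lid is fully home (value of joint clamp above 1.55 rad and value of joint lid above 0.0055 m and horizontal distance between tin_mid and nest below 0.008 m), for 0.1 s.
3. the clamp is swung back open, the tin still in the nest (value of joint clamp below 0.12 rad and value of joint lid above 0.0055 m and horizontal distance between tin_mid and nest below 0.008 m and angle between tin_mid's own z axis and vertical below 0.1 rad), for 0.1 s.
At the end, for the whole second after the job is handed in: The tin stands upright (within 0.1 rad) and still on the floor of the pocket with the cork disc, released, its lid home (pressed in at least 5.5 of 7 mm), and the clamp is open (within 0.12 rad of its open stop) (horizontal distance between tin_mid and pocket_floor below 0.012 m and z of tin_mid in the frame of pocket_floor below 0.028 m and angle between tin_mid's own z axis and vertical below 0.1 rad and value of joint lid above 0.0055 m and value of joint clamp below 0.12 rad and linear speed of tin below 0.02 m/s); the robot touches nothing.
It fails at once if the loose lid is gripped or pushed by the robot (over 3 N) (value of joint lid below 0.0035 m and contact force between any of the fingers, the arm and lid above 3 N).
It fails at once if the tin is dropped (moves faster than 0.6 m/s untouched by the fingers) (linear speed of tin above 0.6 m/s and contact force between the fingers and tin below 0.05 N).
It fails at once if a closed tin is knocked over or taken out (distance of any of done_a_mid, done_b_mid from where it was at the start of the episode above 0.025 m).
It fails at once if the brush or the jar is moved more than 25 mm (distance of any of brush_grip, jar from where it was at the start of the episode above 0.025 m).
It also fails if it takes over 72 s, if anything falls off the work surface, if the arm or the gripper's body presses on something with over 40 N, if the wrist force passes 120 N, or if a joint passes its speed limit or range.

## Working session

There is one attempt and no reset: what is moved stays moved. The work goes in short steps, Python scripts to look and compute and a tool call to move; the robot and the scene stay as the last step left them, time stands still between calls to the robot, and variables do not carry over. Pictures are saved under pics/ and viewed, at most 10 in all, crops included, and the job is handed in when it is done.

Besides the shell and the picture viewer there is one more tool, called after "Call:" as name(argument=value, ...) on one line, values as JSON. drive_tool: Moves the arm, as the interface text tells. Its arguments: {"type":"object","properties":{"series":{"type":"array"},"grip_force":{"type":"number"}},"required":["series"]}

```bash
ls; mkdir -p pics
python3 - <<'E'
from bench import telemetry, camera, get_calibration, r
import cv2
for n in ["top","side"]:
    cv2.imwrite(f"pics/{n}0.png",camera(n)[:,:,::-1]); print(n,get_calibration(n))
print(get_calibration("wrist"))
print(telemetry.read_state(), r.tips_ahead)
E
```

```text
pics
top {'fovy': 45.01006459325943, 'cx': 288.20885645294203, 'cy': 211.16026788448448, 'xyz': array([ 0.45962368, -0.00895734,  1.31460967]), 'rotation': array([-0.03613323,  0.03552099,  0.7106364 , -0.70173254])}
side {'fovy': 53.76449675781062, 'cx': 275.6572860148932, 'cy': 203.2707169640966, 'xyz': array([ 0.13569543, -0.48841035,  0.88061507]), 'rotation': array([ 0.31668739, -0.12243119, -0.34034837,  0.87685956])}
{'fovy': 63.154369724077284, 'cx': 277.9855952263925, 'cy': 207.61811918650264, 'xyz': array([0.13060082, 0.61463278, 0.38374705]), 'rotation': array([-0.1071589 , -0.0765092 ,  0.57998854,  0.8039133 ])}
{'time': 0.1, 'joint_positions': array([-1.27160617,  0.3328076 , -0.06470113,  1.46081741,  0.02160026,
        1.34988889, -0.0885082 ]), 'joint_vel': array([ 0.00024474, -0.0026817 ,  0.00231198, -0.00251146,  0.00125969,
        0.00144856, -0.00035545]), 'joint_torque': array([ 1.01380636e-03, -6.24546218e+01,  2.43876677e-02, -3.90716171e+01,
       -6.14390709e-02,  3.66596051e-02,  4.34011338e-05]), 'ee_pos': array([0.19757182, 0.59263601, 0.24385321]), 'eef_rot': array([ 1.60196185e-01,  9.87085005e-01, -6.08718232e-04, -7.17542693e-05]), 'ft_force': array([-0.32615814, -0.13663619,  0.50301455]), 'torque': array([ 0.00190998, -0.01727445,  0.03692273]), 'grip_force': 0.0, 'width': 0.08697447939971743} 0.022
```

View pics/top0.png

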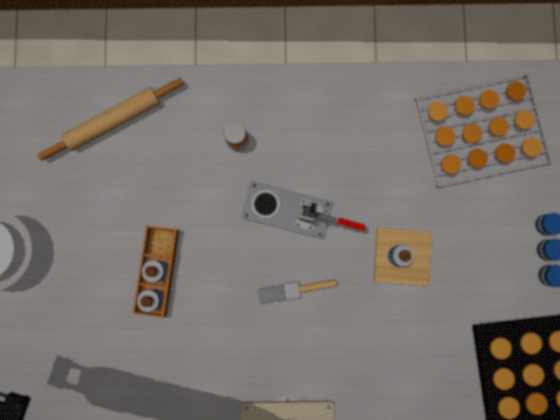

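View pics/side0.png

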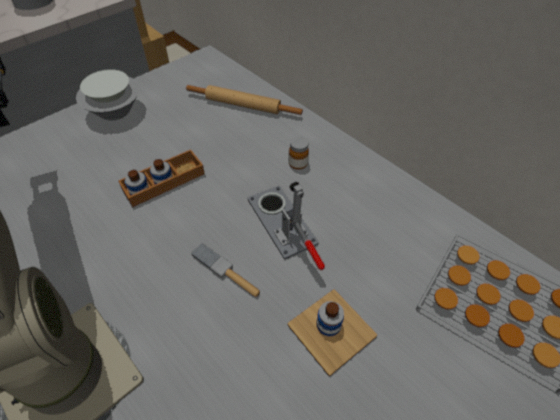

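Top view: knob about (402,256), nest (265,204), handle (352,224), cork pocket (162,241), other tins (152,271)/(148,301), jar (236,136), brush (300,290). The side view agrees. Next I compute rough positions from both views.

```bash
cat > h.py <<'E'
import numpy as np, cv2
from scipy.spatial.transform import Rotation as R
from bench import telemetry, camera, get_calibration, r
def ray(c,u,v):
    f=210/np.tan(np.radians(c["fovy"])/2)
    return R.from_quat(c["rotation"]).apply([(u-c["cx"])/f,-(v-c["cy"])/f,-1])
def plane(c,u,v,z):
    d=ray(c,u,v); return c["xyz"]+d*(z-c["xyz"][2])/d[2]
def proj(c,p):
    f=210/np.tan(np.radians(c["fovy"])/2)
    q=R.from_quat(c["rotation"]).inv().apply(np.array(p)-c["xyz"])
    return np.array([c["cx"]+f*q[0]/-q[2],c["cy"]-f*q[1]/-q[2]])
def goal(p,Rg):
    "units of shift and turn from now to position p, rotation Rg"
    s=telemetry.read_state(); R0=R.from_quat(s["eef_rot"])
    return np.round((R0.inv()*Rg).as_rotvec(degrees=True)/5,2), np.round(R0.inv().apply(np.array(p)-s["ee_pos"])/.04,2)
def down(az,lean=0):
    "tool down, tool x at azimuth az deg; lean: body leans towards -tool x"
    a=np.radians(az); x=np.array([np.cos(a),np.sin(a),0]); z=np.array([0,0,-1.]); y=np.cross(z,x)
    return R.from_matrix(np.c_[x,y,z])*R.from_euler('y',lean,degrees=True)
def snap(n,name):
    c=get_calibration(n); im=camera(n)[:,:,::-1]; cv2.imwrite(f"pics/{name}.png",im); return c,im
E
python3 - <<'E'
from h import *
t,s=get_calibration("top"),get_calibration("side")
for n,a,b,z in [("knobtop",(402,256),(332,309),.095),("nest",(265,204),(271,203),.012),("grip",(352,224),(315,254),.064),
 ("cork",(162,241),None,.005),("a",(152,271),(159,164),.081),("b",(148,301),(133,175),.081),("jar",(235,132),(299,144),.085),("gripend",(367,229),(323,267),.055),("pivot",(311,212),None,.1)]:
    print(n,plane(t,*a,z).round(4), b and plane(s,*b,z).round(4))
E
```

```text
knobtop [ 0.4722 -0.28    0.095 ] [ 0.4711 -0.2901  0.095 ]
nest [0.6115 0.0511 0.012 ] [0.6127 0.0538 0.012 ]
grip [ 0.5529 -0.166   0.064 ] [ 0.5565 -0.1624  0.064 ]
cork [0.5195 0.3182 0.005 ] None
a [0.4438 0.3225 0.081 ] [0.4421 0.3193 0.081 ]
b [0.3723 0.3311 0.081 ] [0.3687 0.3305 0.081 ]
jar [0.7836 0.1207 0.085 ] [0.7765 0.1162 0.085 ]
gripend [ 0.5407 -0.2042  0.055 ] [ 0.5493 -0.1957  0.055 ]
pivot [ 0.5805 -0.0635  0.1   ] None
```

```bash
cat >> h.py <<'E'
def hyp(p,Rg):
    "wrist camera calibration at a hypothetical tool pose"
    s=telemetry.read_state(); c=dict(get_calibration("wrist")); R0=R.from_quat(s["eef_rot"])
    M=Rg*R0.inv(); c["xyz"]=np.array(p)+M.apply(c["xyz"]-s["ee_pos"]); c["rotation"]=(M*R.from_quat(c["rotation"])).as_quat(); return c
E
python3 - <<'E'
from h import *
pts=dict(nest=(.612,.052,.012),cork=(.5195,.318,.005),a=(.443,.321,.081),tin=(.472,-.285,.095),grip=(.555,-.164,.064),gripend=(.545,-.20,.055))
for p,az in [((.45,.2,.33),75),((.5,.15,.33),110),((.5,-.3,.33),75),((.5,-.3,.25),75)]:
    c=hyp(p,down(az)); print(p,az,goal(p,down(az)),{k:proj(c,v).round(0) for k,v in pts.items()})
E
```

```text
(0.45, 0.2, 0.33) 75 (array([-1.000e-02,  1.000e-02,  1.731e+01]), array([-9.09, -7.32, -2.14])) {'nest': array([415., 240.]), 'cork': array([307.,  65.]), 'a': array([243.,  72.]), 'tin': array([378., 492.]), 'grip': array([413., 398.]), 'gripend': array([408., 413.])}
(0.5, 0.15, 0.33) 110 (array([-1.000e-02,  1.000e-02,  1.031e+01]), array([-10.67,  -8.11,  -2.14])) {'nest': array([328., 259.]), 'cork': array([339.,  49.]), 'a': array([283.,   3.]), 'tin': array([155., 458.]), 'grip': array([239., 392.]), 'gripend': array([226., 404.])}
(0.5, -0.3, 0.33) 75 (array([-1.000e-02,  1.000e-02,  1.731e+01]), array([-14.23, -18.78,  -2.13])) {'nest': array([ 295., -175.]), 'cork': array([ 124., -492.]), 'a': array([ -27., -640.]), 'tin': array([250., 174.]), 'grip': array([295.,  44.]), 'gripend': array([294.,  81.])}
(0.5, -0.3, 0.25) 75 (array([-1.000e-02,  1.000e-02,  1.731e+01]), array([-14.23, -18.78,  -0.13])) {'nest': array([ 299., -253.]), 'cork': array([  72., -693.]), 'a': array([-170., -997.]), 'tin': array([243., 190.]), 'grip': array([299.,  25.]), 'gripend': array([298.,  73.])}
```

Call:
drive_tool(series=[0,0,0.5,-0.3,-0.2,-0.1,1,0,0,1.7,-0.9,-0.7,-0.2,1,0,0,3,-1.6,-1.3,-0.4,1,0,0,4.3,-2.3,-1.8,-0.6,1,0,0,5.6,-3,-2.4,-0.8,1,0,0,6.9,-3.7,-3,-1,1,0,0,8.2,-4.4,-3.5,-1.2,1,0,0,9.5,-5.1,-4.1,-1.4,1,0,0,10.8,-5.8,-4.7,-1.6,1,0,0,12.1,-6.5,-5.2,-1.8,1])

```text
time: 0.93
ee_pos: [0.3793, 0.3102, 0.3172]
eef_rot: [0.639, 0.769, 0.0, -0.0]
ft_force: [0.8, 0.2, -0.2]
width: 0.0869
grip_force: 0.0
```

Run:
```python
from h import *
print(goal((.45,.2,.33),down(75)),telemetry.read_state()["ee_pos"])
```

```text
(array([-0.  , -0.01,  5.11]), array([-3.03,  1.23, -0.32])) [0.37934093 0.31018192 0.31722262]
```

Call:
drive_tool(series=[0,0,1.2,-0.7,0.3,-0.1,1,0,0,2.4,-1.5,0.6,-0.2,1,0,0,3.6,-2.2,0.9,-0.3,1,0,0,4.5,-2.8,1.1,-0.3,1,0,0,5,-3,1.2,-0.3,1,0,0,5,-3,1.2,-0.3,1,0,0,5,-3,1.2,-0.3,1,0,0,5,-3,1.2,-0.3,1])

```text
time: 1.6
ee_pos: [0.4478, 0.2061, 0.3283]
eef_rot: [0.787, 0.617, -0.0, -0.0]
ft_force: [-0.5, 0.2, -0.6]
width: 0.0867
grip_force: 0.0
```

Run:
```python
from h import *
c,im=snap("wrist","w1"); cv2.imwrite("pics/w1b.png",cv2.resize(im,(800,600),interpolation=cv2.INTER_CUBIC))
import pickle; pickle.dump(c,open("w1.pkl","wb"))
```

```text
(no output)
```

View pics/w1b.png

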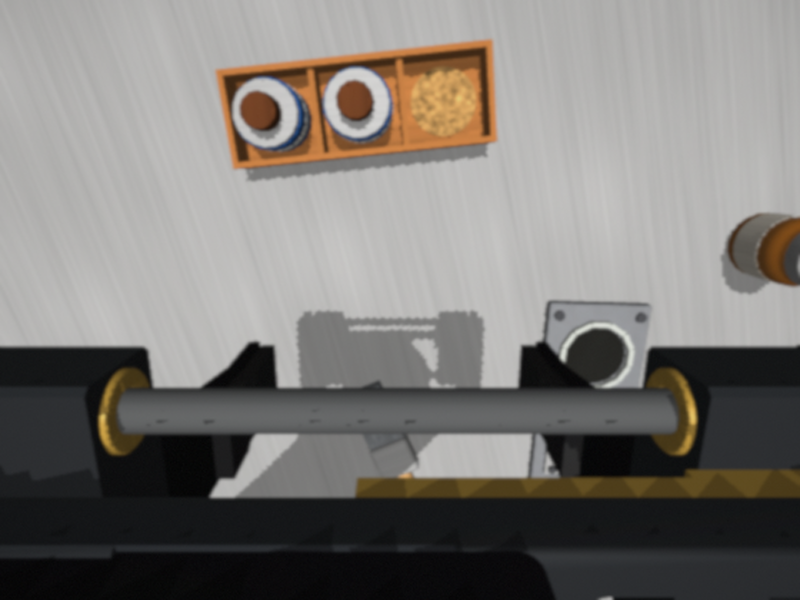

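Wrist view (800×600 scale): crate rim corners (218,70), (493,41), (496,141), (236,168); cork (445,102), nest disc (597,354), jar (770,250). The fingers cover the handle and clamp.

Run:
```python
from h import *
import pickle; c=pickle.load(open("w1.pkl","rb"))
P=lambda u,v,z: plane(c,u*.7,v*.7,z)
cs=[P(*p,.04) for p in [(218,70),(493,41),(496,141),(236,168)]]
for a,b in zip(cs,cs[1:]+cs[:1]): print("side",np.linalg.norm(a-b).round(4),np.degrees(np.arctan2(*(b-a)[1::-1])).round(1))
print("crate centre",np.mean(cs,0).round(4)); u=(cs[1]-cs[0]); u/=np.linalg.norm(u); print("pocket from rim",(np.mean(cs,0)+.073*u).round(4))
print("cork",P(445,102,.005).round(4),"nest",P(597,354,.012).round(4))
print("knobs",P(259,110,.081).round(4),P(355,100,.081).round(4))
# ring ellipse fit: dark disc
im=cv2.imread("pics/w1b.png"); g=cv2.cvtColor(im,cv2.COLOR_BGR2GRAY)
m=np.zeros_like(g); m[318:384,555:640]=(g[318:384,555:640]>200)*255
e=cv2.fitEllipse(cv2.findNonZero(m)); print(e, P(*e[0],.018).round(4))
h=cv2.cvtColor(im,cv2.COLOR_BGR2HSV); k=cv2.inRange(h,(12,60,120),(30,180,255)); k[:,:408]=0;k[:,484:]=0;k[:62]=0;k[140:]=0
mo=cv2.moments(k,True); q=(mo["m10"]/mo["m00"],mo["m01"]/mo["m00"]); print("cork seg",q,mo["m00"],P(*q,.005).round(4))
```

```text
side 0.222 -8.2
side 0.0762 -98.9
side 0.2205 172.0
side 0.077 82.2
crate centre [0.4465 0.327  0.04  ]
pocket from rim [0.5187 0.3165 0.04  ]
cork [0.5192 0.3169 0.005 ] nest [0.616  0.0499 0.012 ]
knobs [0.3745 0.3373 0.081 ] [0.4458 0.3271 0.081 ]
((596.7897338867188, 356.405029296875), (62.275474548339844, 70.50482177734375), 64.99339294433594) [0.6135 0.0503 0.018 ]
cork seg (444.49133969600564, 101.36797454931072) 5658.0 [0.5189 0.3175 0.005 ]
```

Run:
```python
from h import *
pts=dict(nest=(.6135,.051,.018),tin=(.472,-.285,.095),grip=(.555,-.164,.064),gripend=(.545,-.20,.055),armtop=(.583,-.055,.215))
for p,az in [((.5,-.2,.36),75),((.5,-.18,.34),75),((.47,-.25,.38),75)]:
    c=hyp(p,down(az)); print(p,az,goal(p,down(az)),{k:proj(c,v).round(0) for k,v in pts.items()})
```

```text
(0.5, -0.2, 0.36) 75 (array([-0.01, -0.  ,  0.25]), array([-9.56,  3.68, -0.79])) {'nest': array([314., -57.]), 'tin': array([273., 246.]), 'grip': array([312., 133.]), 'gripend': array([311., 162.]), 'armtop': array([335., -13.])}
(0.5, -0.18, 0.34) 75 (array([-0.01, -0.  ,  0.25]), array([-9.07,  3.56, -0.29])) {'nest': array([320., -46.]), 'tin': array([277., 267.]), 'grip': array([318., 151.]), 'gripend': array([316., 180.]), 'armtop': array([346.,   9.])}
(0.47, -0.25, 0.38) 75 (array([-0.01, -0.  ,  0.25]), array([-10.95,   3.25,  -1.29])) {'nest': array([ 327., -103.]), 'tin': array([286., 199.]), 'grip': array([325.,  87.]), 'gripend': array([323., 118.]), 'armtop': array([355., -88.])}
```

Call:
drive_tool(series=[0,0,0.1,-0.3,0.3,0,1,0,0,0.2,-1,0.9,0,1,0,0,0.2,-1.7,1.5,0,1,0,0,0.2,-2.4,2.1,0,1,0,0,0.2,-3.1,2.7,0,1,0,0,0.2,-3.7,3.3,0,1,0,0,0.2,-4.1,3.6,0,1,0,0,0.2,-4.2,3.7,0,1,0,0,0.2,-4.2,3.7,0,1,0,0,0.2,-4.2,3.7,0,1])

```text
time: 2.48
ee_pos: [0.5516, 0.008, 0.3282]
eef_rot: [0.792, 0.61, -0.0, -0.0]
ft_force: [-0.6, -0.0, 0.8]
width: 0.0872
grip_force: 0.0
```

Run:
```python
from h import *
c,im=snap("wrist","w2"); cv2.imwrite("pics/w2b.png",cv2.resize(im,(800,600),interpolation=cv2.INTER_CUBIC))
import pickle; pickle.dump(c,open("w2.pkl","wb"))
print(goal((.48,-.25,.36),down(75)))
```

```text
(array([-0.01, -0.01,  0.05]), array([-6.7 , -0.08, -0.8 ]))
```

View pics/w2b.png

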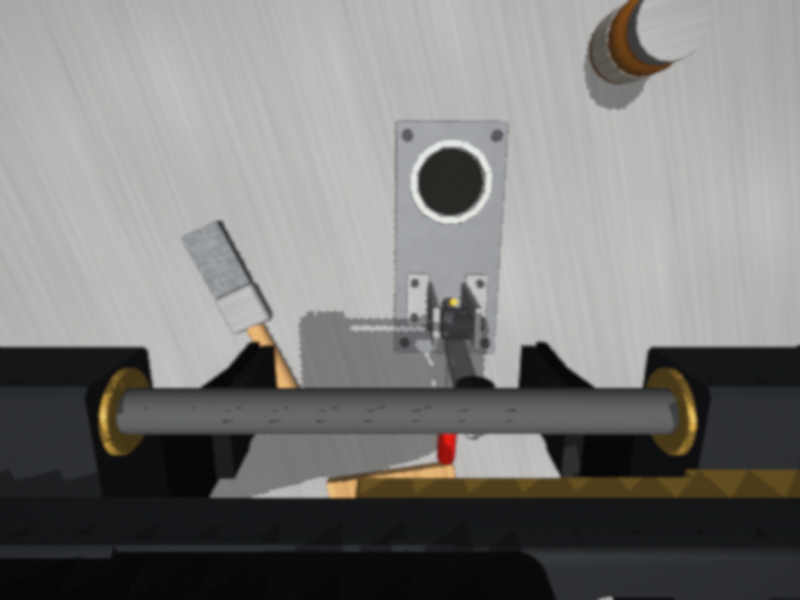

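Nest ring centred at (452,181), plate corners (396,121), (508,122), (494,354), (393,351); the handle is red at (447,448). Fit the ring and get the plate axis, then go to the tin view.

Run:
```python
from h import *
import pickle; c=pickle.load(open("w2.pkl","rb"))
P=lambda u,v,z: plane(c,u*.7,v*.7,z)
im=cv2.imread("pics/w2b.png"); g=cv2.cvtColor(im,cv2.COLOR_BGR2GRAY)
def fit(mask,z,lab):
    ct=max(cv2.findContours(mask,0,cv2.CHAIN_APPROX_NONE)[0],key=cv2.contourArea); e=cv2.fitEllipse(ct)
    pts=np.array([P(*p[0],z)[:2] for p in ct]); (x,y),rad=cv2.minEnclosingCircle(pts.astype(np.float32)); m=pts.mean(0)
    print(lab,e,P(*e[0],z).round(4),x,y,rad,m)
m=np.zeros_like(g); m[130:235,402:500]=(g[130:235,402:500]>205)*255; fit(m,.018,"ring outer z.018 (r .036)")
m=np.zeros_like(g); m[130:235,402:500]=(g[130:235,402:500]<100)*255; fit(m,.012,"floor z.012 (r<=.031)")
cs=[P(*p,.01) for p in [(396,121),(508,122),(494,354),(393,351)]]
for a,b in zip(cs,cs[1:]+cs[:1]): print("side",np.linalg.norm(a-b).round(4),np.degrees(np.arctan2(*(b-a)[1::-1])).round(1))
```

```text
ring outer z.018 (r .036) ((450.7894287109375, 181.11087036132812), (78.95046997070312, 81.84420013427734), 24.462982177734375) [0.6132 0.0504 0.018 ] 0.6130793690681458 0.04964173585176468 0.03647937998175621 [0.61327249 0.050227  ]
floor z.012 (r<=.031) ((450.49725341796875, 181.1956024169922), (63.260379791259766, 66.50653839111328), 23.89704704284668) [0.6135 0.05   0.012 ] 0.6134833693504333 0.049543485045433044 0.02986311912536621 [0.61333564 0.04977023]
side 0.0993 -15.2
side 0.22 -105.0
side 0.1014 163.4
side 0.2177 74.4
```

Call:
drive_tool(series=[0,0,0,-0.4,0,-0.1,1,0,0,0,-1.2,0,-0.2,1,0,0,0,-2.1,0,-0.4,1,0,0,0,-3,0,-0.6,1,0,0,0,-3.9,0,-0.8,1,0,0,0,-4.8,0,-0.8,1,0,0,0,-5.7,-0.1,-0.8,1,0,0,0,-6.3,-0.1,-0.8,1,0,0,0,-6.7,-0.1,-0.8,1,0,0,0,-6.7,-0.1,-0.8,1])

```text
time: 3.37
ee_pos: [0.477, -0.255, 0.3611]
eef_rot: [0.794, 0.608, 0.0, 0.0]
ft_force: [-0.1, -0.0, 1.0]
width: 0.0869
grip_force: 0.0
```

Call:
drive_tool(series=[0,0,0,0,0,0,1,0,0,0,0,0,0,1])

```text
time: 3.53
ee_pos: [0.4793, -0.2503, 0.3605]
eef_rot: [0.792, 0.61, 0.0, -0.0]
ft_force: [-0.2, 0.1, 0.3]
width: 0.0869
grip_force: 0.0
```

Run:
```python
from h import *
c,im=snap("wrist","w3"); cv2.imwrite("pics/w3b.png",cv2.resize(im,(800,600),interpolation=cv2.INTER_CUBIC))
import pickle; pickle.dump(c,open("w3.pkl","wb"))
```

```text
(no output)
```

View pics/w3b.png

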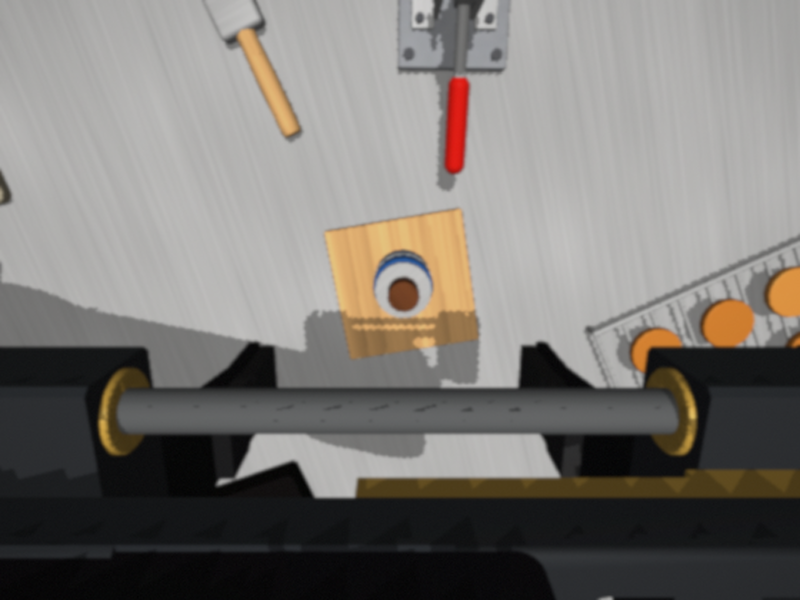

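Tin knob at (403,294), its lid disc at about (403,287), red handle from (459,80) to (454,172).

Run:
```python
from h import *
import pickle; c=pickle.load(open("w3.pkl","rb"))
P=lambda u,v,z: plane(c,u*.7,v*.7,z)
im=cv2.imread("pics/w3b.png"); h=cv2.cvtColor(im,cv2.COLOR_BGR2HSV)
def cen(k,box,lab):
    x0,y0,x1,y1=box; m=np.zeros_like(k); m[y0:y1,x0:x1]=k[y0:y1,x0:x1]
    ct=max(cv2.findContours(m,0,cv2.CHAIN_APPROX_NONE)[0],key=cv2.contourArea); print(lab,cv2.fitEllipse(ct),cv2.minAreaRect(ct)); return ct
k=cen(((h[...,2]<150)&(h[...,1]>90)&(h[...,0]<20)).astype(np.uint8)*255,(385,272,422,316),"knob"); e=cv2.fitEllipse(k); print("tin by knob",P(*e[0],.092))
d=cen(cv2.inRange(h,(0,0,140),(180,50,255)),(372,250,436,325),"disc"); e=cv2.fitEllipse(d); print("tin by disc",P(*e[0],.071))
red=cen(cv2.inRange(h,(0,150,100),(8,255,255))|cv2.inRange(h,(172,150,100),(180,255,255)),(430,60,480,190),"red")
# red bar predicted: near end (80 from pivot; z .0714+) / far end 154
n=np.array([.6133,.050]); ax=np.array([np.cos(np.radians(74.7)),np.sin(np.radians(74.7))]); piv=n-.11*ax
print("pivot",piv)
for dd in (80,120,154):
    p=np.r_[piv-ax*dd/1000*np.cos(np.radians(12)),.088-dd/1000*np.sin(np.radians(12))]; print(dd,p.round(4),proj(c,p)/.7)
print("bar mid by pixels",P(456.5,126,.070))
print("board",[P(*p,.012).round(3) for p in [(325,231),(460,209),(478,338),(349,358)]])
```

```text
knob ((403.0649719238281, 294.60699462890625), (27.76931381225586, 30.747194290161133), 174.12379455566406) ((402.70001220703125, 294.6000061035156), (30.674089431762695, 28.144268035888672), 71.56504821777344)
tin by knob [ 0.47556773 -0.28818211  0.092     ]
disc ((402.8096008300781, 289.4215087890625), (53.941104888916016, 57.27775955200195), 88.42408752441406) ((402.75006103515625, 288.7500305175781), (55.86143493652344, 55.154327392578125), 45.0)
tin by disc [ 0.47542708 -0.28884937  0.071     ]
red ((456.0889892578125, 122.38818359375), (19.583662033081055, 121.2081527709961), 3.5099198818206787) ((455.730224609375, 124.91241455078125), (19.402189254760742, 94.74046325683594), 3.945185899734497)
pivot [ 0.58427396 -0.05610132]
80 [ 0.5636 -0.1316  0.0714] [458.98062459  81.65151329]
120 [ 0.5533 -0.1693  0.0631] [455.83824937 132.89912669]
154 [ 0.5445 -0.2014  0.056 ] [453.37566016 173.06040948]
bar mid by pixels [ 0.5541832  -0.16433276  0.07      ]
board [array([ 0.412, -0.225,  0.012]), array([ 0.548, -0.239,  0.012]), array([ 0.536, -0.375,  0.012]), array([ 0.397, -0.362,  0.012])]
```

Run:
```python
from h import *
print(goal((.4755,-.2885,.055),down(74.7)))
```

```text
(array([-0.  , -0.01,  0.1 ]), array([-0.96,  0.15,  7.64]))
```

Call:
drive_tool(series=[0,0,0.1,-0.5,0.1,0.3,1,0,0,0.1,-0.9,0.15,1.1,1,0,0,0.1,-0.96,0.15,2,1,0,0,0.1,-0.96,0.15,2.9,1,0,0,0.1,-0.96,0.15,3.8,1,0,0,0.1,-0.96,0.15,4.5,1,0,0,0.1,-0.96,0.15,5,1,0,0,0.1,-0.96,0.15,5.2,1,0,0,0.1,-0.96,0.15,5.2,1,0,0,0.1,-0.96,0.15,5.2,1])

```text
time: 4.42
ee_pos: [0.4755, -0.29, 0.1533]
eef_rot: [0.795, 0.606, 0.0, 0.0]
ft_force: [0.3, 0.2, 0.5]
width: 0.0872
grip_force: 0.0
```

Run:
```python
from h import *
print(goal((.4755,-.2885,.055),down(74.7)))
```

```text
(array([ 0.  ,  0.  , -0.01]), array([ 0.04, -0.01,  2.46]))
```

Call:
drive_tool(series=[0,0,0,0.04,0,0.3,1,0,0,0,0.04,0,0.8,1,0,0,0,0.04,0,1.3,1,0,0,0,0.04,0,1.8,1,0,0,0,0.04,0,2.15,1,0,0,0,0.04,0,2.35,1,0,0,0,0.04,0,2.45,1,0,0,0,0.04,0,2.45,1,0,0,0,0.04,0,2.45,1], grip_force=15)

```text
time: 5.17
ee_pos: [0.4758, -0.2892, 0.0554]
eef_rot: [0.796, 0.606, 0.0, 0.001]
ft_force: [0.1, -0.2, 0.1]
width: 0.0872
grip_force: 0.0
```

Call:
drive_tool(series=[0,0,0,0,0,0,0.6,0,0,0,0,0,0,0.4,0,0,0,0,0,0,0.2,0,0,0,0,0,0,0,0,0,0,0,0,0,0,0,0,0,0,0,0,0,0,0,0,0,0,0,0], grip_force=15)

```text
time: 5.75
ee_pos: [0.4752, -0.2888, 0.0546]
eef_rot: [0.796, 0.606, 0.0, -0.0]
ft_force: [0.1, -0.3, 2.1]
width: 0.0557
grip_force: 15.0
```

Call:
drive_tool(series=[0,0,0,0,0,-0.2,0,0,0,0,0,0,-0.6,0,0,0,0,0,0,-1.2,0,0,0,0,0,0,-1.9,0,0,0,0,0,0,-2.7,0,0,0,0,0,0,-3.5,0,0,0,0,0,0,-4.3,0,0,0,0,0,0,-5.1,0,0,0,0,0,0,-5.7,0,0,0,0,0,0,-6.1,0])

```text
time: 6.58
ee_pos: [0.4752, -0.2894, 0.3016]
eef_rot: [0.796, 0.605, 0.001, 0.001]
ft_force: [-0.4, -0.6, -1.8]
width: 0.0561
grip_force: 15.0
```

Run:
```python
from h import *
print(goal((.6133,.05,.30),down(74.7)))
```

```text
(array([ 0.03, -0.  , -0.04]), array([9.1 , 1.06, 0.05]))
```

Call:
drive_tool(series=[0,0,0,0.2,0,0,0,0,0,0,0.6,0.1,0,0,0,0,0,1.3,0.2,0,0,0,0,0,2.1,0.3,0,0,0,0,0,3,0.4,0,0,0,0,0,3.9,0.5,0,0,0,0,0,4.8,0.6,0,0,0,0,0,5.7,0.7,0,0,0,0,0,6.6,0.8,0,0,0,0,0,7.5,0.9,0,0])

```text
time: 7.42
ee_pos: [0.5894, -0.0069, 0.2971]
eef_rot: [0.796, 0.606, -0.001, -0.001]
ft_force: [1.0, -0.2, -1.8]
width: 0.0563
grip_force: 15.0
```

Call:
drive_tool(series=[0,0,0,0.7,0.1,0,0,0,0,0,1.2,0.15,0,0,0,0,0,1.5,0.15,0,0,0,0,0,1.6,0.15,0,0,0,0,0,1.6,0.15,0,0,0,0,0,1.6,0.15,0,0])

```text
time: 7.92
ee_pos: [0.6122, 0.0491, 0.2983]
eef_rot: [0.796, 0.605, -0.0, 0.0]
ft_force: [-0.2, 0.6, -2.0]
width: 0.0555
grip_force: 15.0
```

Run:
```python
from h import *
print(goal((.6133,.05,.057),down(74.7)))
c,im=snap("wrist","w4"); cv2.imwrite("pics/w4b.png",cv2.resize(im,(800,600),interpolation=cv2.INTER_CUBIC))
```

```text
(array([-0.  ,  0.01, -0.05]), array([0.03, 0.02, 6.03]))
```

View pics/w4b.png

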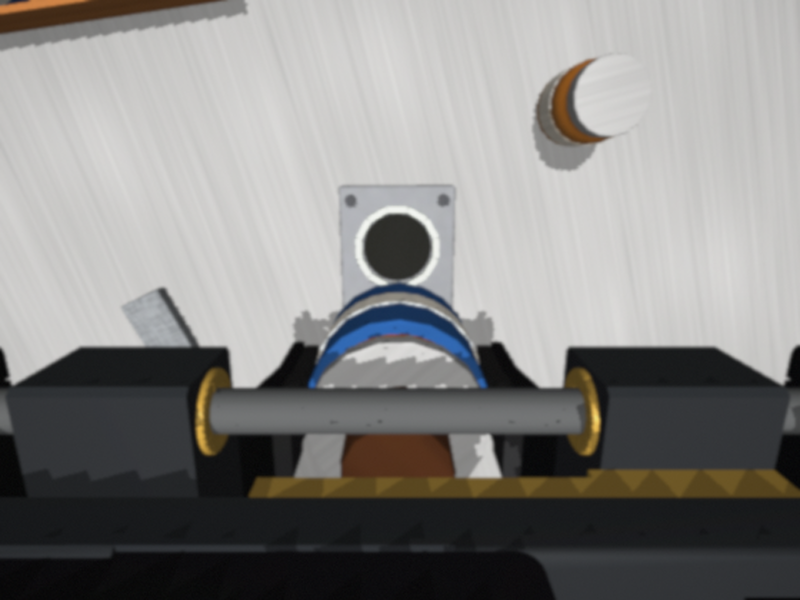

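The tin hangs level over the nest. Ring centre (397,246), tin's far bottom edge at row 284, lid visible at (400,385) and still perched. Check these against the calibration.

Run:
```python
from h import *
s=telemetry.read_state(); c=get_calibration("wrist")
im=cv2.imread("pics/w4b.png"); g=cv2.cvtColor(im,cv2.COLOR_BGR2GRAY); P=lambda u,v,z: plane(c,u*.7,v*.7,z)
m=np.zeros_like(g); m[200:300,350:446]=(g[200:300,350:446]<100)*255; m[283:]=0
ct=max(cv2.findContours(m,0,cv2.CHAIN_APPROX_NONE)[0],key=cv2.contourArea); e=cv2.fitEllipse(ct); print(e,P(*e[0],.012))
R0=R.from_quat(s["eef_rot"]); zb=s["ee_pos"][2]-.043
for ro in (283,284,286):
    q=P(400,ro,zb); print(ro, R0.inv().apply(q-s["ee_pos"]), "expect x .028")
print([ (proj(c,s["ee_pos"]+R0.apply([.028*np.sin(a),.028*np.cos(a),.043]))/.7).round(1) for a in np.radians([60,75,90,105,120])])
```

```text
((396.9939270019531, 246.7401123046875), (64.76513671875, 65.3094711303711), 100.4446029663086) [0.61322965 0.04938023 0.012     ]
283 [0.02664433 0.00176726 0.04298839] expect x .028
284 [0.0262481  0.00176818 0.04298856] expect x .028
286 [0.02545433 0.00177002 0.04298891] expect x .028
[array([431.6, 289. ]), array([414.2, 282. ]), array([395.4, 279.6]), array([376.6, 282. ]), array([359.2, 289. ])]
```

Call:
drive_tool(series=[0,0,0,0.03,0.02,0.2,0,0,0,0,0.05,0.02,0.7,0,0,0,0,0.05,0.02,1.4,0,0,0,0,0.05,0.02,2.1,0,0,0,0,0.05,0.02,2.8,0,0,0,0,0.05,0.02,3.5,0,0,0,0,0.05,0.02,4.2,0,0,0,0,0.05,0.02,4.7,0,0,0,0,0.05,0.02,5,0,0,0,0,0.05,0.02,5.1,0])

```text
time: 8.8
ee_pos: [0.6126, 0.0516, 0.0924]
eef_rot: [0.796, 0.605, -0.001, -0.001]
ft_force: [-1.1, 0.8, -2.2]
width: 0.0556
grip_force: 15.0
```

Run:
```python
from h import *
print(goal((.6135,.0506,.0555),down(74.7)))
```

```text
(array([-0.03,  0.02, -0.04]), array([-0.02,  0.03,  0.92]))
```

Call:
drive_tool(series=[0,0,0,0,0.02,0.2,0,0,0,0,0,0.02,0.4,0,0,0,0,0,0.02,0.6,0,0,0,0,0,0.02,0.75,0,0,0,0,0,0.02,0.85,0,0,0,0,0,0.02,0.92,0,0,0,0,0,0.02,0.95,0,0,0,0,0,0.02,0.95,0])

```text
time: 9.47
ee_pos: [0.6146, 0.0522, 0.0564]
eef_rot: [0.796, 0.606, -0.0, -0.0]
ft_force: [-0.8, -0.2, -3.0]
width: 0.0554
grip_force: 15.0
```

Call:
drive_tool(series=[0,0,0,-0.02,0,0.02,0,0,0,0,-0.03,0,0.04,0,0,0,0,-0.03,0,0.05,0,0,0,0,-0.03,0,0.05,0])

```text
time: 9.8
ee_pos: [0.6145, 0.0511, 0.0547]
eef_rot: [0.796, 0.606, 0.0, 0.0]
ft_force: [0.4, 0.3, -2.0]
width: 0.0556
grip_force: 15.0
```

Call:
drive_tool(series=[0,0,0,0,0,0.02,0,0,0,0,0,0,0.04,0,0,0,0,0,0,0.04,0,0,0,0,0,0,0.04,0])

```text
time: 10.13
ee_pos: [0.6146, 0.0511, 0.0545]
eef_rot: [0.796, 0.606, 0.0, -0.0]
ft_force: [-6.2, 0.0, 13.4]
width: 0.0554
grip_force: 15.0
```

Call:
drive_tool(series=[0,0,0,0,0,-0.02,0.3,0,0,0,0,0,-0.02,0.4,0,0,0,0,0,-0.02,0.6,0,0,0,0,0,-0.02,0.9,0,0,0,0,0,-0.02,0.9,0,0,0,0,0,-0.02,0.9])

```text
time: 10.63
ee_pos: [0.6144, 0.0512, 0.0536]
eef_rot: [0.796, 0.606, -0.0, -0.0]
ft_force: [0.4, 1.0, 0.3]
width: 0.0785
grip_force: 0.0
```

Call:
drive_tool(series=[0,0,0,0,0,-0.3,1,0,0,0,0,0,-0.8,1,0,0,0,0,0,-1.5,1,0,0,0,0,0,-2.3,1,0,0,0,0,0,-3.1,1,0,0,0,0,0,-3.9,1,0,0,0,0,0,-4.7,1,0,0,0,0,0,-5.5,1,0,0,0,0,0,-6.1,1,0,0,0,0,0,-6.5,1])

```text
time: 11.47
ee_pos: [0.6148, 0.0507, 0.3179]
eef_rot: [0.796, 0.606, 0.002, 0.001]
ft_force: [0.2, 0.0, 0.1]
width: 0.0869
grip_force: 0.0
```

Run:
```python
from h import *
import time
c,im=snap("side","s1"); cv2.imwrite("pics/s1b.png",cv2.resize(im[140:300,220:380],(640,640),interpolation=cv2.INTER_CUBIC)[:600])
# handle grasp pose, lean 15 deg
n=np.array([.6132,.050]); a=np.radians(74.7); ax=np.r_[np.cos(a),np.sin(a),0]; piv=np.r_[n-.11*ax[:2],.088]
for L in (-15,15):
    Rg=down(74.7,L); print(L,"tool z",Rg.apply([0,0,1]).round(3))
```

```text
-15 tool z [-0.068 -0.25  -0.966]
15 tool z [ 0.068  0.25  -0.966]
```

View pics/s1b.png

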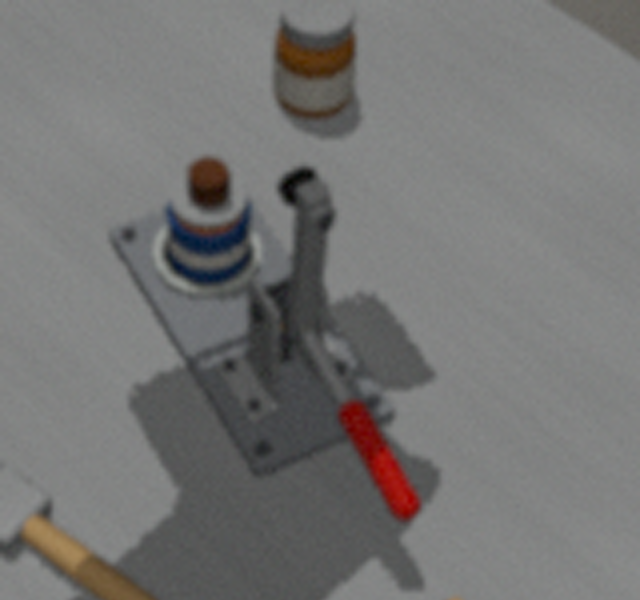

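The tin stands upright inside the ring, with the orange gap under the lid still showing. Next: the handle grasp and the swing waypoints.

```bash
cat >> h.py <<'E'
AZ=74.7; _a=np.radians(AZ); AX=np.r_[np.cos(_a),np.sin(_a),0]; NEST=np.r_[.6132,.050,.012]; PIV=np.r_[NEST[:2]-.11*AX[:2],.088]; RL=down(AZ,15)
def grip(th,back=0):
    ph=np.radians(-12)+th; return PIV+.12*(-AX*np.cos(ph)+np.r_[0,0,np.sin(ph)])-(.003+back)*RL.apply([0,0,1])
E
python3 - <<'E'
from h import *
print(goal(grip(0,.23),RL), grip(0,.23), grip(0))
E
```

```text
(array([ 0.07,  2.96, -0.02]), array([-7.23, -0.03,  0.78])) [ 0.53728833 -0.22748634  0.28811131] [ 0.55299626 -0.1700678   0.06594837]
```

Call:
drive_tool(series=[0,0,0,-0.3,0,0,1,0,0.3,0,-1,0,0,1,0,0.6,0,-1.8,0,0,1,0,1,0,-2.6,0,0,1,0,1.4,0,-3.4,0,0,1,0,1.8,0,-4.3,0,0,1,0,2.2,0,-5.2,0,0.1,1,0,2.6,0,-6.1,0,0.3,1,0,3,0,-6.8,0,0.6,1,0,3,0,-7.23,-0.03,0.8,1])

```text
time: 12.35
ee_pos: [0.5326, -0.2329, 0.2801]
eef_rot: [0.791, 0.598, 0.104, -0.079]
ft_force: [0.4, 0.9, 0.2]
width: 0.0868
grip_force: 0.0
```

Run:
```python
from h import *
print(goal(grip(0,.05),RL))
```

```text
(array([ 0.01, -0.01, -0.11]), array([0.2 , 0.07, 4.35]))
```

Call:
drive_tool(series=[0,0,-0.1,0.1,0.05,0.4,1,0,0,-0.1,0.2,0.06,1.1,1,0,0,-0.1,0.2,0.06,1.9,1,0,0,-0.1,0.2,0.06,2.7,1,0,0,-0.1,0.2,0.06,3.4,1,0,0,-0.1,0.2,0.06,4,1,0,0,-0.1,0.2,0.06,4.3,1,0,0,-0.1,0.2,0.06,4.35,1,0,0,-0.1,0.2,0.06,4.35,1])

```text
time: 13.1
ee_pos: [0.552, -0.1775, 0.1156]
eef_rot: [0.786, 0.604, 0.104, -0.079]
ft_force: [-0.5, -0.2, 0.7]
width: 0.0869
grip_force: 0.0
```

Run:
```python
from h import *
print(goal(grip(0),RL))
```

```text
(array([-0.  ,  0.  ,  0.07]), array([-0.14, -0.03,  1.25]))
```

Call:
drive_tool(series=[0,0,0.05,-0.1,0,0.3,1,0,0,0.05,-0.12,-0.02,0.7,1,0,0,0.05,-0.12,-0.02,1.1,1,0,0,0.05,-0.12,-0.02,1.25,1,0,0,0.05,-0.12,-0.02,1.25,1,0,0,0.05,-0.12,-0.02,1.25,0.2,0,0,0.05,-0.12,-0.02,1.25,-0.4,0,0,0.05,-0.12,-0.02,1.25,-0.7,0,0,0.05,-0.12,-0.02,1.25,-1,0,0,0.05,-0.12,-0.02,1.25,-1], grip_force=25)

```text
time: 13.93
ee_pos: [0.5543, -0.1691, 0.0667]
eef_rot: [0.788, 0.602, 0.104, -0.079]
ft_force: [0.2, 0.5, -0.4]
width: 0.0618
grip_force: 0.0
```

Call:
drive_tool(series=[0,0,0,0,0,0,-1,0,0,0,0,0,0,-1,0,0,0,0,0,0,-1])

```text
time: 14.18
ee_pos: [0.554, -0.1689, 0.0662]
eef_rot: [0.788, 0.602, 0.104, -0.079]
ft_force: [0.8, 0.6, 0.5]
width: 0.0414
grip_force: 0.0
```

Run:
```python
from h import *
for th in [0,.1,.2,.3,.4,.5,.6,.7,.8,.9,1.0,1.1,1.2,1.3,1.4,1.5,1.6]: print(th,goal(grip(th),RL)[1])
print(goal(grip(0),RL)[0])
```

```text
0 [-0.04 -0.02 -0.  ]
0.1 [-0.01 -0.02 -0.3 ]
0.2 [ 0.05 -0.02 -0.59]
0.3 [ 0.14 -0.02 -0.88]
0.4 [ 0.26 -0.02 -1.16]
0.5 [ 0.41 -0.02 -1.42]
0.6 [ 0.58 -0.02 -1.67]
0.7 [ 0.77 -0.01 -1.9 ]
0.8 [ 0.99 -0.01 -2.1 ]
0.9 [ 1.22 -0.01 -2.29]
1.0 [ 1.47 -0.01 -2.45]
1.1 [ 1.74 -0.01 -2.59]
1.2 [ 2.02 -0.01 -2.69]
1.3 [ 2.31 -0.01 -2.77]
1.4 [ 2.61 -0.01 -2.82]
1.5 [ 2.9  -0.01 -2.84]
1.6 [ 3.2  -0.01 -2.84]
[ 0.01 -0.    0.02]
```

Fingers are still closing; give them a few more rows.

Call:
drive_tool(series=[0,0,0,0,0,0,-1,0,0,0,0,0,0,-1,0,0,0,0,0,0,-1,0,0,0,0,0,0,-1])

```text
time: 14.52
ee_pos: [0.5525, -0.1684, 0.0659]
eef_rot: [0.787, 0.602, 0.103, -0.081]
ft_force: [-5.5, 1.5, 5.1]
width: 0.0171
grip_force: 25.0
```

Call:
drive_tool(series=[0,0,0,0.03,0,-0.3,-1,0,0,0,0.09,0,-0.59,-1,0,0,0,0.18,0,-0.88,-1,0,0,0,0.3,0,-1.16,-1,0,0,0,0.45,0,-1.42,-1,0,0,0,0.62,0,-1.67,-1,0,0,0,0.81,0,-1.9,-1,0,0,0,1.03,0,-2.1,-1,0,0,0,1.26,0,-2.29,-1,0,0,0,1.51,0,-2.45,-1])

```text
time: 15.35
ee_pos: [0.5614, -0.1356, 0.1771]
eef_rot: [0.787, 0.602, 0.104, -0.08]
ft_force: [-1.3, 6.8, -10.7]
width: 0.0173
grip_force: 25.0
```

Run:
```python
from h import *
for th in [.9,1.0,1.1,1.2,1.3,1.4,1.5,1.6,1.65]: print(th,goal(grip(th),RL)[1])
print(goal(grip(0),RL)[0])
```

```text
0.9 [-0.32  0.02  0.17]
1.0 [-0.07  0.02  0.01]
1.1 [ 0.2   0.02 -0.13]
1.2 [ 0.48  0.02 -0.24]
1.3 [ 0.77  0.02 -0.32]
1.4 [ 1.07  0.03 -0.37]
1.5 [ 1.37  0.03 -0.39]
1.6 [ 1.66  0.03 -0.38]
1.65 [ 1.81  0.03 -0.36]
[-0.03 -0.01  0.02]
```

Call:
drive_tool(series=[0,0,0,0.26,0,-0.13,-1,0,0,0,0.54,0,-0.24,-1,0,0,0,0.83,0,-0.32,-1,0,0,0,1.12,0,-0.37,-1,0,0,0,1.3,0,-0.39,-1,0,0,0,1.5,0,-0.39,-1,0,0,0,1.65,0,-0.38,-1,0,0,0,1.75,0,-0.38,-1,0,0,0,1.85,0,-0.37,-1,0,0,0,1.85,0,-0.37,-1])

```text
time: 16.18
ee_pos: [0.5779, -0.0751, 0.2096]
eef_rot: [0.789, 0.601, 0.101, -0.078]
ft_force: [-9.1, -9.1, -6.3]
width: 0.0176
grip_force: 25.0
```

Run:
```python
from h import *
s=telemetry.read_state(); g=s["ee_pos"]+.003*R.from_quat(s["eef_rot"]).apply([0,0,1])-PIV
print("theta",np.arctan2(g[2],-g@AX)+np.radians(12),"rad",np.linalg.norm(g),s["ft_force"]@AX)
```

```text
theta 1.6194894962862998 rad 0.12027954919672075 -11.184263915902072
```

Call:
drive_tool(series=[0,0,0,0.08,0,0,-1,0,0,0,0.15,0,0,-1,0,0,0,0.15,0,0,-1,0,0,0,0.15,0,0,-1])

```text
time: 16.52
ee_pos: [0.5781, -0.0747, 0.2098]
eef_rot: [0.791, 0.599, 0.099, -0.077]
ft_force: [-11.7, -23.0, -12.2]
width: 0.0177
grip_force: 25.0
```

Run:
```python
from h import *
s=telemetry.read_state(); g=s["ee_pos"]+.003*R.from_quat(s["eef_rot"]).apply([0,0,1])-PIV
print("theta",np.arctan2(g[2],-g@AX)+np.radians(12),"rad",np.linalg.norm(g),s["ft_force"]@AX)
c,im=snap("side","s2"); cv2.imwrite("pics/s2b.png",cv2.resize(im[140:280,210:350],(600,600),interpolation=cv2.INTER_CUBIC))
```

```text
theta 1.6236429923820472 rad 0.1203812419996256 -25.246442601893786
```

View pics/s2b.png

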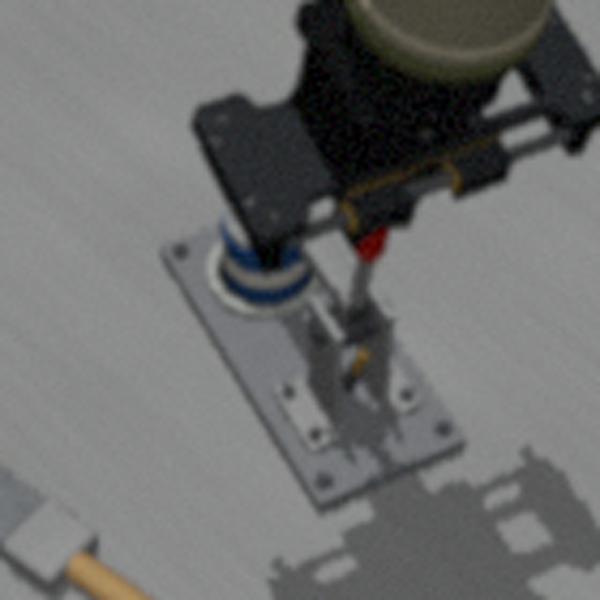

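Call:
drive_tool(series=[0,0,0,-0.59,0,-0.02,-1,0,0,0,-0.89,0,0,-1,0,0,0,-1.19,0,0.05,-1,0,0,0,-1.48,0,0.13,-1,0,0,0,-1.76,0,0.24,-1,0,0,0,-2.03,0,0.38,-1,0,0,0,-2.28,0,0.54,-1,0,0,0,-2.49,0,0.73,-1,0,0,0,-2.71,0,0.93,-1,0,0,0,-2.9,0,1.16,-1])

```text
time: 17.4
ee_pos: [0.5531, -0.1664, 0.1379]
eef_rot: [0.789, 0.601, 0.103, -0.079]
ft_force: [-15.6, -8.2, 7.0]
width: 0.0168
grip_force: 25.0
```

Run:
```python
from h import *
for th in [.7,.6,.5,.4,.3,.2,.1,.0,-.05]: print(th,goal(grip(th),RL))
```

```text
0.7 (array([-0.  ,  0.03, -0.02]), array([ 0.25,  0.02, -0.18]))
0.6 (array([-0.  ,  0.03, -0.02]), array([0.06, 0.02, 0.05]))
0.5 (array([-0.  ,  0.03, -0.02]), array([-0.11,  0.02,  0.3 ]))
0.4 (array([-0.  ,  0.03, -0.02]), array([-0.25,  0.02,  0.56]))
0.3 (array([-0.  ,  0.03, -0.02]), array([-0.37,  0.02,  0.84]))
0.2 (array([-0.  ,  0.03, -0.02]), array([-0.46,  0.02,  1.12]))
0.1 (array([-0.  ,  0.03, -0.02]), array([-0.52,  0.02,  1.42]))
0.0 (array([-0.  ,  0.03, -0.02]), array([-0.55,  0.02,  1.72]))
-0.05 (array([-0.  ,  0.03, -0.02]), array([-0.55,  0.02,  1.87]))
```

Call:
drive_tool(series=[0,0,0,-0.13,0,0.28,-1,0,0,0,-0.27,0,0.54,-1,0,0,0,-0.39,0,0.82,-1,0,0,0,-0.48,0,1.1,-1,0,0,0,-0.54,0,1.4,-1,0,0,0,-0.57,0,1.7,-1,0,0,0,-0.57,0,1.72,-1,0,0,0,-0.57,0,1.72,-1,0,0,0,-0.57,0,1.72,-1])

```text
time: 18.15
ee_pos: [0.551, -0.1743, 0.064]
eef_rot: [0.79, 0.6, 0.1, -0.076]
ft_force: [-14.6, -20.3, -6.2]
width: 0.0167
grip_force: 24.6
```

Call:
drive_tool(series=[0,0,0,0,0,0,-0.5,0,0,0,0,0,0,0,0,0,0,0,0,0,0.3,0,0,0,0,0,0,0.5,0,0,0,0,0,0,0.5,0,0,0,0,0,0,0.5])

```text
time: 18.65
ee_pos: [0.5552, -0.1665, 0.0648]
eef_rot: [0.787, 0.603, 0.104, -0.079]
ft_force: [-0.6, 0.1, -0.4]
width: 0.0468
grip_force: 0.0
```

Call:
drive_tool(series=[0,0,0,0,0,-0.3,0.6,0,0,0,0,0,-0.9,0.6,0,0,0,0,0,-1.7,0.6,0,0,0,0,0,-2.5,0.6,0,0,0,0,0,-3.3,0.6,0,0,0,0,0,-4.1,0.6,0,0,0,0,0,-4.9,0.6,0,0,0,0,0,-5.7,0.6,0,0,0,0,0,-6.2,0.6,0,0,0,0,0,-6.6,0.6])

```text
time: 19.48
ee_pos: [0.5361, -0.234, 0.3228]
eef_rot: [0.788, 0.602, 0.105, -0.077]
ft_force: [-0.4, -0.4, -0.7]
width: 0.0698
grip_force: 0.0
```

Run:
```python
from h import *
print(telemetry.read_state()["ee_pos"]); p=NEST-.05*AX; p[2]=.31
print("nest-5cm",p,goal(p,down(AZ)))
```

```text
[ 0.53606073 -0.23401861  0.32276081]
nest-5cm [0.60000635 0.00177213 0.31      ] (array([ 0.05, -2.99,  0.01]), array([ 5.82, -0.01,  1.89]))
```

Call:
drive_tool(series=[0,-0.2,0,0.3,0,0.1,0.6,0,-0.6,0,1,0,0.3,0.6,0,-1,0,1.8,0,0.6,0.6,0,-1.4,0,2.7,0,0.9,0.6,0,-1.8,0,3.6,0,1.2,0.6,0,-2.3,0,4.5,0,1.5,0.6,0,-2.7,0,5.2,0,1.7,0.6,0,-3,0,5.8,0,1.9,0.6,0,-3,0,5.8,0,1.9,0.6,0,-3,0,5.8,0,1.9,0.6])

```text
time: 20.32
ee_pos: [0.6004, 0.0047, 0.3063]
eef_rot: [0.793, 0.609, 0.0, 0.0]
ft_force: [0.2, -0.7, 0.0]
width: 0.0693
grip_force: 0.0
```

Run:
```python
from h import *
import pickle
c,im=snap("wrist","w5"); big=cv2.resize(im,(800,600),interpolation=cv2.INTER_CUBIC)
c2,s=snap("side","s3"); sd=cv2.resize(s[140:280,210:350],(400,400),interpolation=cv2.INTER_CUBIC)
cv2.imwrite("pics/w5b.png",big); pickle.dump((c,c2),open("w5.pkl","wb"))
cv2.imwrite("pics/m5.png",np.hstack([cv2.copyMakeBorder(big[60:460,250:650],0,0,0,0,0),sd]))
```

```text
(no output)
```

View pics/m5.png

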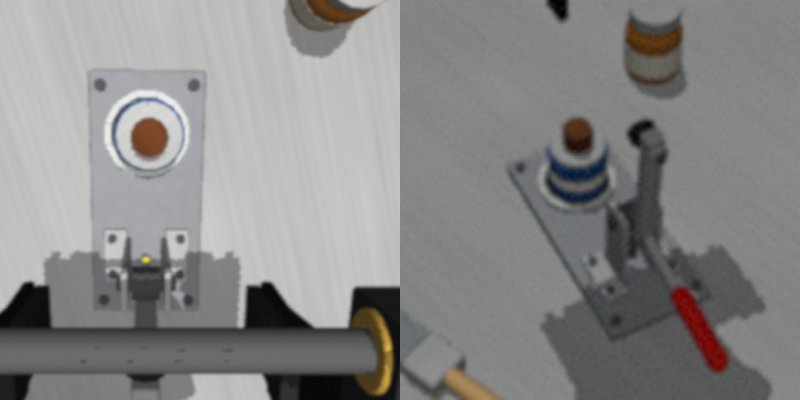

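The lid is home (no orange gap), the clamp is open and the tin is in the ring; the knob is at (399,197) in the wrist view.

Run:
```python
from h import *
import pickle; c,_=pickle.load(open("w5.pkl","rb"))
im=cv2.imread("pics/w5b.png"); h=cv2.cvtColor(im,cv2.COLOR_BGR2HSV)
m=((h[...,2]<170)&(h[...,1]>90)&(h[...,0]<20)).astype(np.uint8)*255; m[:170]=0;m[225:]=0;m[:,:375]=0;m[:,425:]=0
e=cv2.fitEllipse(max(cv2.findContours(m,0,cv2.CHAIN_APPROX_NONE)[0],key=cv2.contourArea)); p=plane(c,e[0][0]*.7,e[0][1]*.7,.086); print(e,p)
p[2]=.0905+.07; print(goal(p,down(AZ)))
```

```text
((399.0614318847656, 197.16978454589844), (33.431392669677734, 35.79751968383789), 177.72218322753906) [0.61517229 0.0504055  0.086     ]
(array([0.02, 0.  , 0.  ]), array([1.29, 0.03, 3.65]))
```

Call:
drive_tool(series=[0,0,0,0.3,0,0,0.6,0,0,0,0.8,0.02,0.2,0.6,0,0,0,1.2,0.03,0.7,0.6,0,0,0,1.29,0.03,1.4,0.6,0,0,0,1.29,0.03,2.1,0.6,0,0,0,1.29,0.03,2.8,0.6,0,0,0,1.29,0.03,3.3,0.6,0,0,0,1.29,0.03,3.6,0.6,0,0,0,1.29,0.03,3.65,0.6,0,0,0,1.29,0.03,3.65,0.6])

```text
time: 21.25
ee_pos: [0.6153, 0.0517, 0.1602]
eef_rot: [0.795, 0.607, 0.0, 0.0]
ft_force: [0.6, 0.2, 0.0]
width: 0.0696
grip_force: 0.0
```

Run:
```python
from h import *
print(goal((.6148,.0504,.0905),down(AZ)))
```

```text
(array([0.01, 0.  , 0.01]), array([-0.03, -0.01,  1.74]))
```

Call:
drive_tool(series=[0,0,0,-0.03,0,0.4,0.6,0,0,0,-0.03,0,0.9,0.6,0,0,0,-0.03,0,1.3,0.6,0,0,0,-0.03,0,1.6,0.4,0,0,0,-0.03,0,1.74,0.2,0,0,0,-0.03,0,1.74,0,0,0,0,-0.03,0,1.74,-0.3,0,0,0,-0.03,0,1.74,-0.7,0,0,0,-0.03,0,1.74,-0.7,0,0,0,-0.03,0,1.74,-0.7], grip_force=25)

```text
time: 22.08
ee_pos: [0.6154, 0.0509, 0.0911]
eef_rot: [0.794, 0.607, 0.001, 0.001]
ft_force: [0.4, 0.6, -0.1]
width: 0.0307
grip_force: 0.0
```

Call:
drive_tool(series=[0,0,0,0,0,0,-0.7,0,0,0,0,0,0,-0.7,0,0,0,0,0,0,-0.7])

```text
time: 22.33
ee_pos: [0.6151, 0.051, 0.0908]
eef_rot: [0.794, 0.607, 0.001, 0.0]
ft_force: [-2.3, 0.9, 6.0]
width: 0.0273
grip_force: 25.0
```

Call:
drive_tool(series=[0,0,0,0,0,-0.1,-0.7,0,0,0,0,0,-0.3,-0.7,0,0,0,0,0,-0.6,-0.7,0,0,0,0,0,-1.1,-0.7,0,0,0,0,0,-1.6,-0.7,0,0,0,0,0,-2.1,-0.7,0,0,0,0,0,-2.6,-0.7,0,0,0,0,0,-2.9,-0.7,0,0,0,0,0,-3,-0.7])

```text
time: 23.08
ee_pos: [0.6158, 0.0507, 0.2132]
eef_rot: [0.794, 0.607, 0.002, 0.001]
ft_force: [0.7, -0.2, -2.6]
width: 0.0272
grip_force: 25.0
```

Run:
```python
from h import *
print(goal((.519,.317,.21),down(140)))
```

```text
(array([ 6.000e-02,  1.000e-02, -1.304e+01]), array([ 5.79, -4.08,  0.07]))
```

Call:
drive_tool(series=[0,0,-0.3,0.15,-0.1,0,-0.7,0,0,-1.2,0.5,-0.35,0,-0.7,0,0,-2.4,1,-0.7,0,-0.7,0,0,-3.6,1.6,-1.1,0,-0.7,0,0,-4.8,2.2,-1.5,0,-0.7,0,0,-6,2.8,-1.9,0,-0.7,0,0,-7.2,3.4,-2.3,0,-0.7,0,0,-8.4,3.9,-2.7,0,-0.7,0,0,-9.6,4.4,-3.1,0,-0.7,0,0,-10.8,4.9,-3.5,0,-0.7])

```text
time: 23.92
ee_pos: [0.5294, 0.2782, 0.2087]
eef_rot: [0.429, 0.903, -0.001, -0.0]
ft_force: [0.6, 0.0, -2.3]
width: 0.0275
grip_force: 25.0
```

Run:
```python
from h import *
print(goal((.519,.317,.21),down(140)))
```

```text
(array([-0.02,  0.  , -2.16]), array([ 0.92,  0.41, -0.03]))
```

Call:
drive_tool(series=[0,0,-1,0.4,0.2,0,-0.7,0,0,-1.8,0.7,0.3,0,-0.7,0,0,-2.2,0.85,0.38,0,-0.7,0,0,-2.2,0.92,0.41,0,-0.7,0,0,-2.2,0.92,0.41,0,-0.7,0,0,-2.2,0.92,0.41,0,-0.7,0,0,-2.2,0.92,0.41,0,-0.7])

```text
time: 24.5
ee_pos: [0.5213, 0.3144, 0.21]
eef_rot: [0.345, 0.939, -0.0, 0.001]
ft_force: [-0.0, -0.4, -2.2]
width: 0.027
grip_force: 25.0
```

Run:
```python
from h import *
print(goal((.519,.317,.105),down(140)))
t,im=snap("top","t2")
s=telemetry.read_state(); print(proj(t,s["ee_pos"]))
c,im=snap("wrist","w6"); a=cv2.resize(im,(560,420)); 
c2,sd=snap("side","s6"); cv2.imwrite("pics/m6.png",np.hstack([cv2.resize(im,(400,300)),cv2.resize(sd[110:230,80:240],(400,300),interpolation=cv2.INTER_CUBIC)]))
```

```text
(array([ 0.  ,  0.02, -0.07]), array([0.09, 0.01, 2.63]))
[140.2383824  236.16270809]
```

Call:
drive_tool(series=[0,0,0,0.03,0,0.2,-0.7,0,0,0,0.05,0,0.6,-0.7,0,0,0,0.05,0,1.1,-0.7,0,0,0,0.05,0,1.6,-0.7,0,0,0,0.05,0,2.1,-0.7,0,0,0,0.05,0,2.4,-0.7,0,0,0,0.05,0,2.6,-0.7,0,0,0,0.05,0,2.6,-0.7,0,0,0,0.05,0,2.6,-0.7])

```text
time: 25.4
ee_pos: [0.5196, 0.317, 0.1065]
eef_rot: [0.344, 0.939, 0.0, 0.001]
ft_force: [0.7, -0.2, -2.6]
width: 0.0275
grip_force: 25.0
```

Run:
```python
from h import *
print(goal((.519,.317,.0845),down(140)))
```

```text
(array([ 0.01,  0.01, -0.04]), array([ 0.01, -0.01,  0.55]))
```

Call:
drive_tool(series=[0,0,0,0,0,0.15,-0.7,0,0,0,0,0,0.3,-0.7,0,0,0,0,0,0.42,-0.7,0,0,0,0,0,0.5,-0.7,0,0,0,0,0,0.54,-0.7,0,0,0,0,0,0.56,-0.7,0,0,0,0,0,0.56,-0.7,0,0,0,0,0,0.56,-0.7])

```text
time: 26.07
ee_pos: [0.5196, 0.317, 0.084]
eef_rot: [0.344, 0.939, 0.0, 0.001]
ft_force: [-0.0, -0.0, -0.8]
width: 0.0276
grip_force: 25.0
```

Call:
drive_tool(series=[0,0,0,0,0,0.01,-0.7,0,0,0,0,0,0.01,-0.7,0,0,0,0,0,0.01,-0.4,0,0,0,0,0,0.01,-0.2,0,0,0,0,0,0.01,0,0,0,0,0,0,0.01,0,0,0,0,0,0,0.01,0])

```text
time: 26.65
ee_pos: [0.5194, 0.3172, 0.0833]
eef_rot: [0.344, 0.939, 0.0, 0.001]
ft_force: [-0.3, -0.7, -0.3]
width: 0.0415
grip_force: 0.0
```

Call:
drive_tool(series=[0,0,0,0,0,-0.2,0,0,0,0,0,0,-0.6,0,0,0,0,0,0,-1.2,0,0,0,0,0,0,-1.9,0,0,0,0,0,0,-2.7,0,0,0,0,0,0,-3.5,0,0,0,0,0,0,-4.2,0,0,0,0,0,0,-4.6,0,0,0,0,0,0,-4.6,0,0,0,0,0,0,-4.6,0])

```text
time: 27.48
ee_pos: [0.5195, 0.3172, 0.2685]
eef_rot: [0.344, 0.939, 0.001, 0.001]
ft_force: [-0.5, 0.5, -0.4]
width: 0.0435
grip_force: 0.0
```

Run:
```python
from h import *
c2,sd=snap("side","s7"); cv2.imwrite("pics/m7.png",np.hstack([cv2.resize(sd[110:230,90:210],(400,400),interpolation=cv2.INTER_CUBIC),cv2.resize(sd[160:300,220:360],(400,400),interpolation=cv2.INTER_CUBIC)]))
```

```text
(no output)
```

View pics/m7.png

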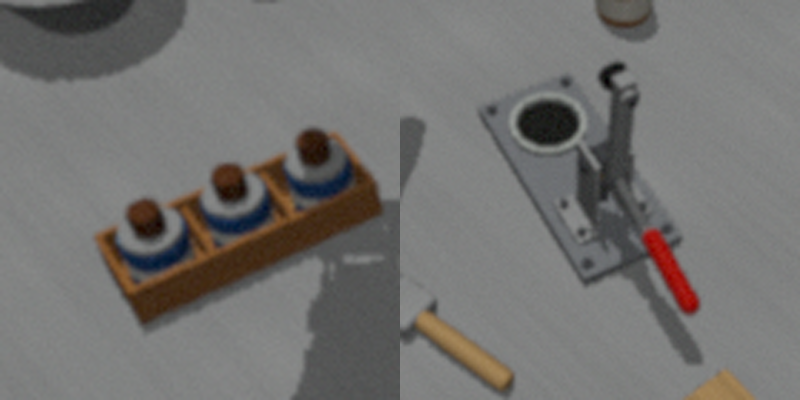

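The closed tin sits level with the other two in the crate, the clamp is open and the nest is empty, so I hand the job in.

```bash
python3 -c "
from bench import r
print(r.close_job())"
```

```text
the job is handed in; nothing more can be done
None
```

The job is handed in. The tin stands released in the cork-disc pocket with its lid pressed home and the clamp fully open, at about 27.5 s of the 72 s, though the tool returned no verdict on the judging.

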